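# Get the forgotten screwdriver out of the gear case

## Robot

A 6-joint arm with a two-finger parallel gripper is mounted at the origin on a cart in front of the work surface, level with it; the furniture and walls round the work are solid. World frame = base frame: x ahead of the robot, y to its left, z up, the work surface at z = 0. Lengths are in m, angles in rad, forces in N, time in s.
With the tool pointing down it reaches from about 0.275 to 0.875 m from the base axis. Payload 12.5 kg.
Tool frame: the origin (TCP) lies on the centre line of the jaws, within the pads' length; the fingertips stand bot.tip_extent ahead of it and the grasp point (between the pads) lies 5 mm behind it (bot.tip_extent is the distance from the TCP to the fingertips, in m); z points along the fingers, y is the line along which they close (so a half turn about z gives the same grasp; the last joint's range is limited). The gripper opens to 85 mm and grips with 20 to 120 N. Pads are 22 mm wide; open, the fingers measure 114 mm over their backs; the gripper's body (76 mm by 85 mm) begins 54 mm behind the grasp point. The pads swing forward as they close: fully open they stand 13 mm farther back than shut.
Start: joints at [-1.353, 0.351, 1.652, -0, 1.139, -0.085], TCP at [0.164, -0.525, 0.208] pointing down, gripper open.
Joint ranges: [-2.75, 2.75], [-0.79, 2.1], [0.01, 2.65], [-1.57, 4.71], [0.07, 3.14], [-2.87, 2.87]. Speed limits (rad/s): [2.22, 2.22, 2.79, 3.14, 3.14, 3.14].

## Interface

Orientations are given as a 3x3 rotation matrix whose columns are the frame's x, y, z axes.
In Python, from plant import bot, cams gives the robot as it stands.
- The arm moves only by the tool play_rows, never from a script. Its argument "deltas" is a list of rows, each a list of 3 entries, a list of its own where there are three numbers: the shift along the tool's x, y, z in m, then the turn about the tool's z in rad, then the finger opening in m, from 0 to 0.0854. A call has 1 to 5 rows; each row shifts and turns the commanded pose from where the row before left it, along the tool's axes as they then stand; what a row does not reach is not made up. A row lasts 1/8 s, in which the tool goes at most 62.5 mm and 10.7 degrees, less where a joint would pass 70% of its speed; a pose out of reach is approached as far as the arm can. A call is refused whole if a number of a shift passes 0.0625 or a number of a turn 0.188, either way. A call with a gripper value outside its range is refused whole. The fingers move at their own pace and stop on an object; the grip force is fixed at half the most. Time passes only in rows, so rows that do not move let the fingers close. It gives the time, the measured TCP pose, the force, the opening and the grip force at its end, in the units of the state.
- bot.state(): the state, without advancing time (a new reading comes with each control period).
- cams.read_camera(name): name is "side" or "top" or "wrist"; returns a dict with "pixels" (420x560x3 uint8, red, green, blue), "range_z" (420x560 float32, m along the optical axis (not along the pixel's ray), 0 where there is no reading), "fx", "fy", "cx", "cy" (pixels), "view" (4x4, takes a point from world to camera coordinates). Camera axes: x right, y down, z forward; pixel columns grow to the right and rows downward; lengths in m; the calibration is good to about 2 mm. A picture is of the moment at which its call begins.
- bot.job_done(): hands the job in; it is judged then, once.
The state is a dict: "t": time; "qpos": joint angles; "qvel": joint speeds; "effort": joint torques, N m; "position": TCP position; "tcp_rot": TCP orientation; "contact_force": force on the tool from outside, world axes, zero at the start; "wrist_torque": the same for the moment, N m; "opening": opening from 0.0 (shut) to 1.0 (fully open); "finger_force": force on a finger pad.
Only numpy, scipy, OpenCV 4.12 (cv2) and the standard library are available. Lean on these libraries where they do the work, as an engineer would, in place of code of your own. Each camera call takes 0.05 s, during which the arm holds its last target. There are 200 camera calls.

## Task

A red screwdriver has been left inside the green gear case. Swing the half-shut inspection cover all the way back past upright, then take hold of the screwdriver and draw it out of the opening at a slant, handle first, since it is longer than the opening. Finish while holding it still in the gripper, the whole screwdriver well above the case and clear of it and of its cover, the cover still standing open and the loose things on the bench left alone.

Things in the scene. Friction and masses are not known exactly. Their poses are not given: they have to be found in the camera images.
- gear_case: heavy green gear case, fixed on the bench; 198 mm along its x (away from the robot), 338 mm along its y (left), 64 mm high; origin: centre of its underside. Walls 8 mm, inner floor at z = 10 mm, top plate z = 58 to 64 mm. A brass breather at x 45, y -125 mm stands 16 mm above the top; a shaft end sticks 50 mm out of the -y wall.
- opening (a point): centre of the only opening in the top plate (case x -75 to 75, y 5 to 145 mm), at its upper face, z = 64 mm; axes as the case's. From y = 5 down to the inner wall at y = -157 mm the case is closed over; in there a small gear and shaft fill x 29 to 75, y -157 to -95 mm.
- cover (a joint): aluminium inspection cover hinged along the opening's far (+x) edge: 0 = shut flat, 1.57 upright, 1.9 = stop, leaning back; starts half shut (0.75 to 1.15). Stiff hinge (0.35 N m), stays at any angle. Plate 154 mm wide, 5 mm thick, 0.24 kg, front edge 168 mm from the hinge line.
- cover_hinge (a point): middle of the hinge line (case x 89, y 75, z 68.5 mm); the line runs along the case's y; axes as the case's
- cover_tab (a point): middle of the front edge of the cover's lift tab (44 mm wide, 4 mm thick, sticking 18 mm out from the cover's free edge), 186 mm from the hinge line
- screwdriver: red-handled screwdriver, 231 mm long, 0.09 kg, lying on the inner floor along the case's y; origin on its underside, 14 mm below its long axis; own +y points to the handle end, z up as it lies. Fluted handle 27 mm thick, y 18 to 116 mm, under the opening; blade 6 mm thick, y 18 to -109 mm, under the closed end.
- tip (a point): blade tip, on the long axis (y = -109 mm of the screwdriver)
- handle_end (a point): end of the handle, on the long axis (y = 116 mm of the screwdriver)
- oil_can: bystander: red oil can, 168 mm high, right of the case
- torch: bystander: black torch, 124 mm long, lying right of the case
- adjustable_wrench: bystander: adjustable wrench, 202 mm long, lying left of the case
- electrical_tape: bystander: roll of black tape, 58 mm across, right of the case
- pliers: bystander: blue-handled pliers, 176 mm long, lying left of the case towards the robot

How it is judged:
By the outcome, as a careful person would: the job done as asked, in the order asked, and still so for the second after the job is handed in, while the arm keeps its last pose, push and grip.
It also fails if it takes over 48 s, if anything falls off the work surface, if the arm or the gripper's body presses on something with over 40 N, if the wrist force passes 120 N, or if a joint passes its speed limit or range.

## Working session

There is one attempt and no reset: what is moved stays moved. The work goes in short steps, Python scripts to look and compute and a tool call to move; the robot and the scene stay as the last step left them, time stands still between calls to the robot, and variables do not carry over. Pictures are saved under pics/ and viewed, at most 10 in all, crops included, and the job is handed in when it is done.

Besides the shell and the picture viewer there is one more tool, called by a JSON object that holds its "op" and its "data". play_rows: Moves the arm, as the interface text tells. Its arguments: {"type":"object","properties":{"deltas":{"type":"array"}},"required":["deltas"]}

```bash
mkdir -p pics; ls; python3 - <<'E'
from plant import bot,cams
import cv2,numpy as np
s=bot.state();print(s['t'],s['position'],s['tcp_rot'],bot.tip_extent)
ims=[]
for n in['top','side']:
    c=cams.read_camera(n);np.savez('/tmp/%s.npz'%n,**c)
    cv2.imwrite('pics/%s0.png'%n,c['pixels'][:,:,::-1]);print(n,c['fx'],c['cx'],c['cy'],c['view'].round(3).tolist())
E
```

```text
pics
0.0 [ 0.16394378 -0.52461068  0.20755474] [[ 9.54513636e-01  2.98167163e-01 -2.47902613e-04]
 [ 2.98167247e-01 -9.54512948e-01  1.15066614e-03]
 [ 1.06464604e-04 -1.17224296e-03 -9.99999307e-01]] 0.014
top 424.58695440173375 277.9434499438622 210.855618276958 [[0.021, -1.0, 0.017, -0.047], [-0.989, -0.024, -0.149, 0.513], [0.149, -0.013, -0.989, 1.253], [0.0, 0.0, 0.0, 1.0]]
side 409.5804766107754 280.1458410541222 203.80406625288873 [[0.929, -0.369, 0.02, -0.472], [-0.219, -0.591, -0.776, 0.135], [0.298, 0.717, -0.63, 1.135], [0.0, 0.0, 0.0, 1.0]]
```

View pics/top0.png

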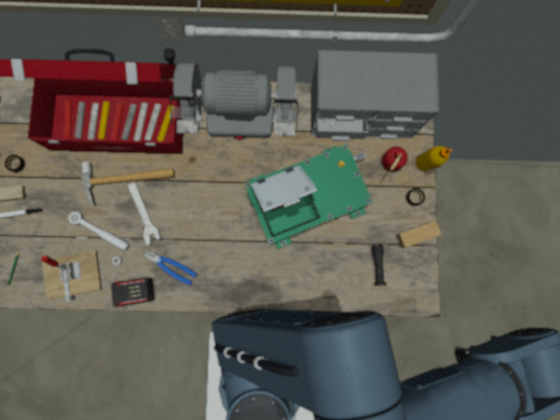

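View pics/side0.png

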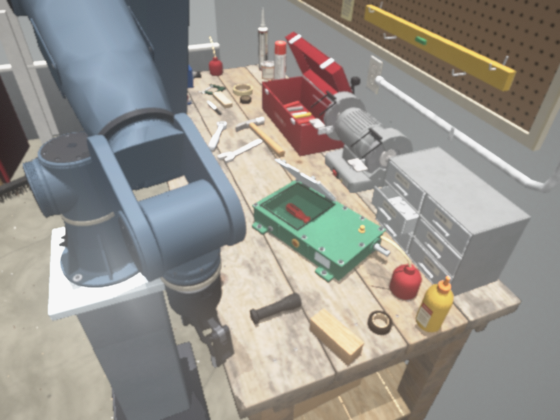

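The top view shows the case at about (308,195), rotated, with the cover half open at (283,186). The side view shows the red handle in the opening at about (298,212). Next I'll measure poses from colour and range.

```bash
cat > h.py <<'E'
import numpy as np,cv2
def pts(c):
    v,u=np.mgrid[0:420,0:560]; z=c['range_z'].astype(float)
    p=np.stack([(u-c['cx'])*z/c['fx'],(v-c['cy'])*z/c['fy'],z],-1)
    V=c['view']; return (p-V[:3,3])@V[:3,:3]
def hsv(c): return cv2.cvtColor(c['pixels'],cv2.COLOR_RGB2HSV)
E
python3 - <<'E'
from h import *
for n in['top','side']:
    c=dict(np.load('/tmp/%s.npz'%n));P=pts(c);h=hsv(c);ok=c['range_z']>0
    g=ok&(h[...,0]>55)&(h[...,0]<90)&(h[...,1]>90)&(P[...,2]<.1)&(P[...,0]>.3)&(abs(P[...,1])<.4)
    t=g&(P[...,2]>.054)&(P[...,2]<.074)
    k,l,st,_=cv2.connectedComponentsWithStats(t.astype(np.uint8));
    i=1+np.argmax(st[1:,4]);q=P[t]
    print(n,t.sum(),np.median(q[:,2]),cv2.minAreaRect(q[:,:2].astype(np.float32)*1000))
    r=cv2.minAreaRect(q[:,:2].astype(np.float32)); ctr=np.array(r[0])
    near=np.linalg.norm(P[...,:2]-ctr,axis=-1)<.25
    red=ok&near&((h[...,0]<8)|(h[...,0]>172))&(h[...,1]>130)&(P[...,2]<.06)&(np.linalg.norm(P[...,:2]-ctr,axis=-1)<.15)
    print('red',red.sum(),P[red].round(3)[::max(1,red.sum()//12)].tolist())
    cv=ok&near&(h[...,1]<50)&(P[...,2]>.085)&(P[...,2]<.3)&(np.linalg.norm(P[...,:2]-ctr,axis=-1)<.19)
    k,l,st,_=cv2.connectedComponentsWithStats(cv.astype(np.uint8));i=1+np.argmax(st[1:,4]);q=P[l==i]
    m=q.mean(0);w=np.linalg.svd(q-m,full_matrices=False)[2];print('cover',len(q),m,'normal',w[2],q.min(0),q.max(0))
E
```

```text
top 3919 0.06388703820265938 ((568.4374389648438, -123.39041137695312), (200.723876953125, 338.6150207519531), 23.183324813842773)
red 0 []
cover 1589 [ 0.56131253 -0.04567826  0.14963627] normal [-0.7003886  -0.29832798 -0.64842596] [ 0.49110155 -0.13148007  0.08501013] [0.64184212 0.04691051 0.21432293]
side 13 0.06432550946648957 ((571.0142211914062, -161.7893829345703), (46.54125213623047, 25.655675888061523), 30.648475646972656)
red 39 [[0.537, -0.055, 0.032], [0.54, -0.058, 0.03], [0.546, -0.066, 0.035], [0.537, -0.063, 0.03], [0.544, -0.07, 0.035], [0.537, -0.065, 0.028], [0.543, -0.071, 0.032], [0.541, -0.07, 0.027], [0.548, -0.075, 0.03], [0.548, -0.077, 0.026], [0.546, -0.087, 0.032], [0.554, -0.092, 0.034], [0.551, -0.097, 0.034]]
cover 502 [ 0.734818   -0.20271488  0.11708536] normal [ 0.99421522 -0.04532168 -0.09737581] [ 0.71886704 -0.25789601  0.08555118] [ 0.76012118 -0.14156665  0.14517808]
```

{"op": "play_rows", "data": {"deltas": [[[0,0,0],-0.186,0],[[0,0,0],-0.186,0],[[0,0,0],-0.186,0],[[0,0,0],-0.186,0],[[0,0,0],-0.186,0]]}}

```text
t: 0.72
position: [0.1639, -0.5247, 0.2078]
tcp_rot: [[0.326, 0.945, -0.0], [0.945, -0.326, 0.001], [0.001, -0.0, -1.0]]
contact_force: [-0.5, -0.4, -0.1]
opening: 0.0
finger_force: 0.0
```

{"op": "play_rows", "data": {"deltas": [[[0,0,0],-0.186,0],[[0,0,0],-0.186,0],[[0,0,0],-0.186,0],[[0,0,0],-0.186,0],[[0,0,0],0,0]]}}

```text
t: 1.35
position: [0.164, -0.5248, 0.2078]
tcp_rot: [[-0.394, 0.919, -0.0], [0.919, 0.394, 0.001], [0.001, 0.0, -1.0]]
contact_force: [-0.6, -0.4, -0.4]
opening: -0.001
finger_force: 0.0
```

Orientation matches the case axes. I'll travel to in front of the tab.

{"op": "play_rows", "data": {"deltas": [[[0.0285,0.046,0],0,0],[[0.0285,0.046,0],0,0],[[0.0285,0.046,0],0,0],[[0.0285,0.046,0],0,0],[[0.0285,0.046,0],0,0]]}}

```text
t: 1.98
position: [0.3198, -0.3017, 0.2081]
tcp_rot: [[-0.39, 0.921, 0.0], [0.921, 0.39, -0.0], [-0.0, 0.0, -1.0]]
contact_force: [0.9, 0.4, 0.1]
opening: -0.001
finger_force: 0.0
```

{"op": "play_rows", "data": {"deltas": [[[0.0285,0.046,0],0,0],[[0.0285,0.046,0],0,0],[[0.0285,0.046,0],0,0],[[0.0285,0.046,0],0,0],[[0.0285,0.045,0],0,0]]}}

```text
t: 2.6
position: [0.474, -0.0802, 0.2082]
tcp_rot: [[-0.39, 0.921, 0.0], [0.921, 0.39, -0.0], [-0.0, 0.0, -1.0]]
contact_force: [1.2, -0.3, 0.4]
opening: 0.002
finger_force: 0.0
```

```bash
cat >> h.py <<'E'
C=np.array([.5684,-.1234,0]);a=np.deg2rad(23.2);X=np.array([np.cos(a),np.sin(a),0]);Y=np.array([-X[1],X[0],0])
def case(p): d=np.asarray(p)-C; return np.stack([d@X,d@Y,d[...,2]],-1)
E
python3 - <<'E'
from h import *
from plant import bot,cams
print(case(bot.state()['position']))
c=cams.read_camera('side');cv2.imwrite('pics/s1.png',c['pixels'][100:330,150:450,::-1].repeat(2,0).repeat(2,1))
E
```

```text
[-0.06974133  0.07691114  0.20816445]
```

View pics/s1.png

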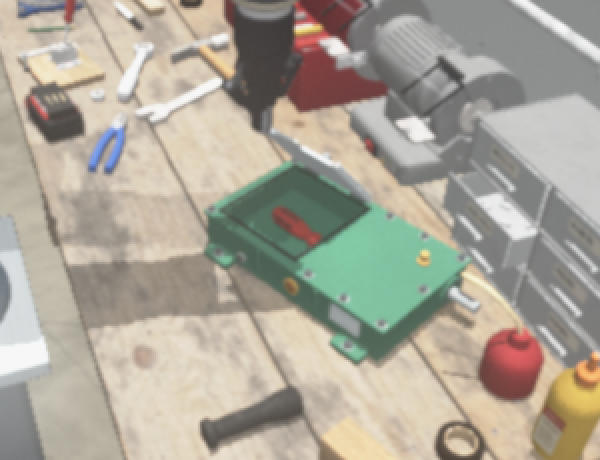

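The picture shows the fingertips at (263,122), right in front of the tab at (275,135). I'll push along tool y.

{"op": "play_rows", "data": {"deltas": [[[0,0.02,0],0,0],[[0,0.02,0],0,0],[[0,0.015,0],0,0],[[0,0.015,0],0,0],[[0,0.015,0],0,0]]}}

```text
t: 3.28
position: [0.5519, -0.0481, 0.2081]
tcp_rot: [[-0.394, 0.919, -0.0], [0.919, 0.394, 0.0], [0.0, -0.0, -1.0]]
contact_force: [-0.7, 0.2, -0.7]
opening: -0.005
finger_force: 0.0
```

{"op": "play_rows", "data": {"deltas": [[[0,0.015,0],0,0],[[0,0.015,0],0,0],[[0,0.015,0],0,0],[[0,0.015,0],0,0],[[0,0.01,0],0,0]]}}

```text
t: 3.9
position: [0.6164, -0.0202, 0.208]
tcp_rot: [[-0.395, 0.919, -0.0], [0.919, 0.395, 0.0], [0.0, -0.0, -1.0]]
contact_force: [-0.3, 0.4, 0.0]
opening: -0.002
finger_force: 0.0
```

```bash
cat > m.py <<'E'
from h import *
from plant import bot,cams
def cover():
    for n in['top','side']:
        c=cams.read_camera(n);P=pts(c);h=hsv(c);q=case(P)
        m=(c['range_z']>0)&(h[...,1]<60)&(q[...,0]>-.1)&(q[...,0]<.18)&(q[...,1]>0)&(q[...,1]<.15)&(q[...,2]>.09)&(q[...,2]<.245)
        p=q[m];print(n,len(p),p.min(0).round(3) if len(p) else '',p.max(0).round(3) if len(p) else '')
        if len(p)>50: print(np.linalg.svd(p-p.mean(0),full_matrices=False)[2][2].round(3), np.percentile(p,[5,50,95],axis=0).round(3).tolist())
    return c
E
python3 - <<'E'
from m import *
c=cover();cv2.imwrite('pics/s2.png',c['pixels'][100:330,150:450,::-1].repeat(2,0).repeat(2,1))
print(case(bot.state()['position']))
E
```

```text
top 263 [-0.032  0.     0.106] [0.06  0.064 0.216]
[-0.769 -0.044 -0.637] [[-0.022, 0.001, 0.13], [-0.002, 0.017, 0.181], [0.042, 0.055, 0.204]]
side 429 [-0.035  0.     0.09 ] [0.179 0.149 0.245]
[0.435 0.39  0.811] [[-0.031, 0.006, 0.1], [0.008, 0.065, 0.17], [0.17, 0.138, 0.237]]
[0.08457378 0.07600286 0.20783658]
```

View pics/s2.png

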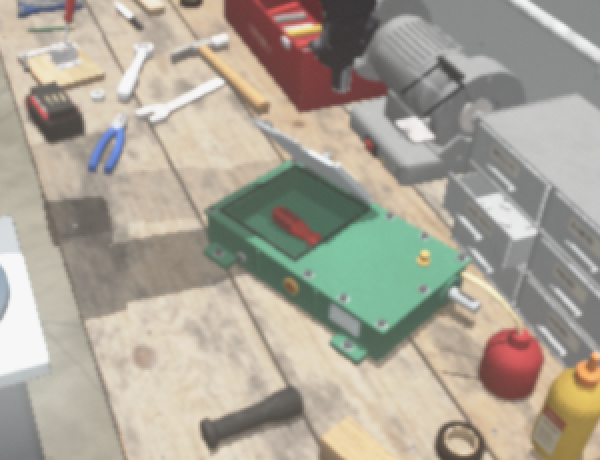

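The fingers are now at (343,85), past the cover, which hasn't moved, with its tab at (262,122). I'll check the tab's real position and the fingertip height.

```bash
python3 - <<'E'
from m import *
s=bot.state();p=s['position'];R=s['tcp_rot'];
def proj(c,w):
    V=c['view'];q=V[:3,:3]@w+V[:3,3];return (c['fx']*q[0]/q[2]+c['cx'],c['fy']*q[1]/q[2]+c['cy'],q[2])
c=cams.read_camera('side')
for d in(0,.014): 
    u,v,z=proj(c,p+R[:,2]*d);print('side',d,((u-150)*2,(v-100)*2),z)
for th in(.8,.865,.95):
    w=C+X*(.089-.186*np.cos(th))+Y*.075+np.array([0,0,.0685+.186*np.sin(th)]);u,v,z=proj(c,w);print('tab',th,((u-150)*2,(v-100)*2))
P=case(pts(c));h=hsv(c)
print('fingers near', [P[100+v//2,150+u//2].round(3).tolist() for u,v in((343,75),(343,82),(343,88),(338,85),(264,123),(270,128),(290,140),(345,180))])
t=cams.read_camera('top');np.savez('/tmp/top2.npz',**t)
Q=case(pts(t));ok=(t['range_z']>0)&(Q[...,0]>-.12)&(Q[...,0]<.12)&(Q[...,1]>-.02)&(Q[...,1]<.17)&(Q[...,2]>.09)
cv2.imwrite('pics/t2.png',cv2.resize(t['pixels'][130:260,220:400,::-1],None,fx=4,fy=4))
E
```

```text
side 0 (np.float64(338.1717012401474), np.float64(103.263749617077)) 1.173278097507404
side 0.014 (np.float64(337.39962364204166), np.float64(111.57526115793576)) 1.1820956674891672
tab 0.8 (np.float64(277.6666871675334), np.float64(140.909779607374))
tab 0.865 (np.float64(282.47505684614805), np.float64(133.35416128524702))
tab 0.95 (np.float64(289.1257588975278), np.float64(123.82272831318312))
fingers near [[0.078, 0.069, 0.261], [0.078, 0.067, 0.249], [0.076, 0.065, 0.241], [0.071, 0.069, 0.248], [-0.014, 0.127, 0.196], [-0.024, 0.106, 0.2], [-0.024, 0.068, 0.199], [0.025, 0.007, 0.139]]
```

View pics/t2.png

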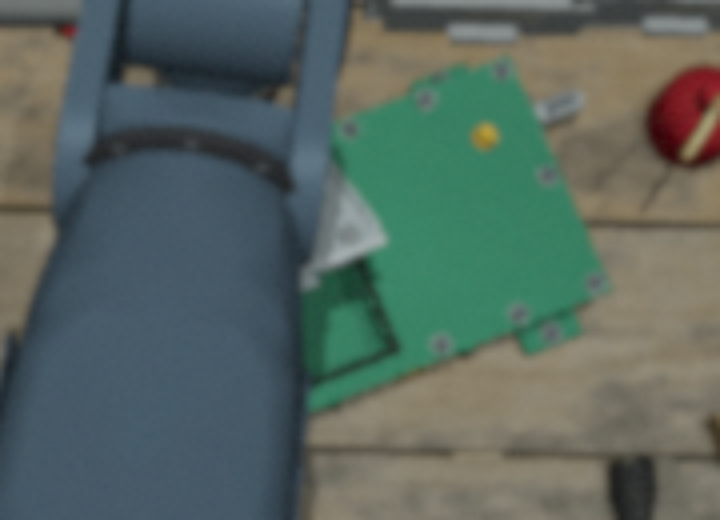

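```bash
python3 - <<'E'
from m import *
c=cams.read_camera('side');P=case(pts(c))
for v in range(136,160,1): print(v,[ (P[v,u].round(3).tolist(),c['pixels'][v,u].tolist()) for u in (319,323)])
cv2.imwrite('pics/s3.png',cv2.resize(c['pixels'][90:190,270:390,::-1],None,fx=5,fy=5))
E
```

```text
136 [([0.069, 0.069, 0.268], [70, 66, 66]), ([0.08, 0.064, 0.266], [102, 100, 101])]
137 [([0.07, 0.07, 0.264], [71, 67, 68]), ([0.079, 0.063, 0.263], [105, 102, 103])]
138 [([0.069, 0.068, 0.262], [74, 71, 70]), ([0.08, 0.063, 0.259], [107, 103, 103])]
139 [([0.068, 0.068, 0.259], [74, 71, 71]), ([0.082, 0.064, 0.255], [108, 104, 105])]
140 [([0.07, 0.068, 0.255], [77, 74, 75]), ([0.083, 0.065, 0.252], [107, 103, 104])]
141 [([0.07, 0.068, 0.252], [77, 74, 74]), ([0.083, 0.064, 0.249], [105, 101, 101])]
142 [([0.072, 0.069, 0.247], [78, 75, 75]), ([0.084, 0.065, 0.244], [111, 106, 105])]
143 [([0.071, 0.068, 0.245], [83, 80, 80]), ([0.084, 0.065, 0.241], [117, 110, 108])]
144 [([0.073, 0.069, 0.241], [94, 93, 93]), ([0.083, 0.064, 0.239], [116, 100, 99])]
145 [([0.076, 0.072, 0.235], [117, 112, 112]), ([0.358, 0.274, 0.032], [117, 88, 87])]
146 [([0.34, 0.279, 0.032], [128, 110, 109]), ([0.359, 0.275, 0.027], [115, 74, 73])]
147 [([0.346, 0.284, 0.023], [122, 89, 87]), ([0.357, 0.273, 0.024], [112, 64, 63])]
148 [([0.344, 0.281, 0.021], [113, 66, 66]), ([0.36, 0.275, 0.017], [111, 6
[... 266 characters left out ...]
 [([0.343, 0.279, 0.005], [135, 106, 99]), ([0.358, 0.271, 0.002], [173, 155, 145])]
153 [([0.344, 0.279, 0.0], [180, 160, 144]), ([0.355, 0.268, 0.0], [189, 176, 163])]
154 [([0.328, 0.266, 0.008], [204, 185, 165]), ([0.356, 0.269, -0.005], [181, 169, 156])]
155 [([0.335, 0.271, -0.001], [209, 190, 168]), ([0.351, 0.265, -0.006], [165, 154, 140])]
156 [([0.322, 0.26, 0.005], [208, 188, 165]), ([0.333, 0.251, 0.004], [173, 159, 143])]
157 [([0.323, 0.261, -0.0], [207, 187, 165]), ([0.326, 0.245, 0.006], [201, 184, 163])]
158 [([0.315, 0.254, 0.002], [207, 187, 164]), ([0.326, 0.244, 0.002], [214, 194, 170])]
159 [([0.312, 0.251, 0.0], [211, 190, 166]), ([0.322, 0.241, 0.0], [215, 195, 170])]
```

View pics/s3.png

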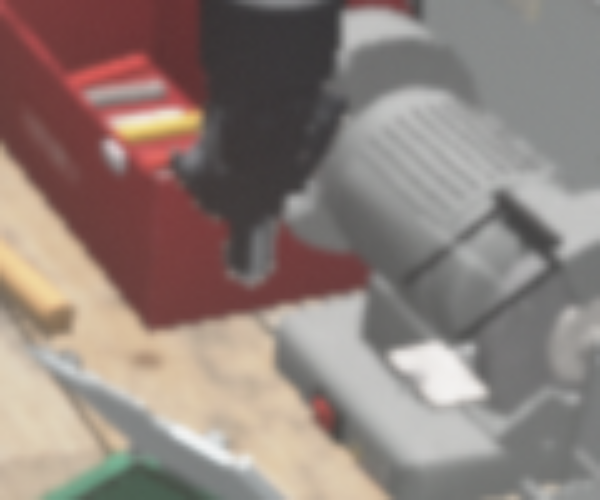

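The fingertip end is at crop (245,280), full-frame row 145.5, which puts it near z≈0.236. The state implies 0.194. I'll check this against the first picture and the wrist view.

```bash
python3 - <<'E'
from m import *
c=dict(np.load('/tmp/side.npz'));P=pts(c)
m=(c['range_z']>0)&(np.linalg.norm(P[...,:2]-[.164,-.525],axis=-1)<.09)&(P[...,2]>.1)&(P[...,2]<.4)
print('start lowest z',np.sort(P[m][:,2])[:8].round(3),P[m][np.argsort(P[m][:,2])[:4]].round(3).tolist())
w=cams.read_camera('wrist');V=w['view'];s=bot.state()
R=s['tcp_rot'];cp=-V[:3,:3].T@V[:3,3];print('cam in tool',(R.T@(cp-s['position'])).round(3),'camR',(R.T@V[:3,:3].T).round(2).tolist())
Pw=(pts(w)-s['position'])@R;ok=(w['range_z']>0)&(np.linalg.norm(Pw[...,:2],axis=-1)<.04)&(Pw[...,2]<.1)
q=Pw[ok];print('wrist pts in tool near axis',len(q),np.percentile(q,[1,50,99],axis=0).round(3).tolist() if len(q) else '')
cv2.imwrite('pics/w1.png',w['pixels'][:,:,::-1]);print(s['contact_force'],s['opening'])
E
```

```text
start lowest z [0.243 0.245 0.246 0.246 0.246 0.247 0.247 0.248] [[0.172, -0.573, 0.243], [0.15, -0.484, 0.245], [0.145, -0.486, 0.246], [0.147, -0.485, 0.246]]
cam in tool [ 0.078 -0.001 -0.164] camR [[0.0, -0.95, -0.3], [1.0, 0.0, -0.0], [0.0, -0.3, 0.95]]
wrist pts in tool near axis 32097 [[-0.007, -0.039, -0.117], [0.013, -0.001, -0.091], [0.021, 0.038, 0.094]]
[ 0.85692338 -1.5622828   0.32893065] 0.000920968905370724
```

View pics/w1.png

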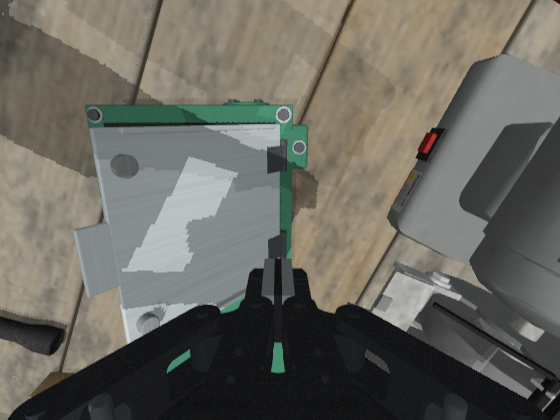

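The wrist view shows the tab at (95,260), the closed fingertips at (278,262) and the case edge at (190,115). I'll compare heights from this camera.

```bash
python3 - <<'E'
from m import *
w=cams.read_camera('wrist');P=pts(w);s=bot.state();R=s['tcp_rot'];T=(P-s['position'])@R;h=hsv(w);Q=case(P)
print('fingertip tool frame',[T[v,u].round(3).tolist() for v,u in((262,272),(265,288),(280,270),(300,288))])
for n,(v,u) in dict(bench=(60,300),case=(112,190),tab=(260,95),bench2=(380,60)).items(): print(n,Q[v,u].round(3))
g=(h[...,0]>55)&(h[...,0]<90)&(h[...,1]>90)&(w['range_z']>0);print('green z pct',np.percentile(P[g][:,2],[10,50,90]))
E
```

```text
fingertip tool frame [[0.013, -0.004, -0.032], [0.013, 0.004, -0.034], [0.013, -0.004, -0.048], [0.014, 0.003, -0.065]]
bench [ 0.107  0.214 -0.001]
case [-0.002  0.159  0.062]
tab [-0.027  0.072  0.204]
bench2 [-0.235 -0.212  0.015]
green z pct [0.06067404 0.0623778  0.06352078]
```

The wrist view settles it: the case and cover heights agree with the cameras, but the real fingertips sit about 30 mm *behind* the reported TCP. The quoted tip_extent is about 14 mm *ahead*. That's why the fingers passed over the cover, and the lack of contact force fits. I'll use the measured tip offset, go back and push lower.

{"op": "play_rows", "data": {"deltas": [[[0,-0.05,0],0,0],[[0,-0.055,0],0,0],[[0,-0.05,0],0,0],[[0,0,0.024],0,0],[[0,0,0.02],0,0]]}}

```text
t: 4.88
position: [0.4727, -0.0823, 0.1641]
tcp_rot: [[-0.394, 0.919, 0.001], [0.919, 0.394, -0.0], [-0.001, 0.001, -1.0]]
contact_force: [0.1, 0.5, 0.2]
opening: 0.004
finger_force: 0.0
```

{"op": "play_rows", "data": {"deltas": [[[0,0.015,0],0,0],[[0,0.012,0],0,0],[[0,0.012,-0.004],0,0],[[0,0.012,-0.006],0,0],[[0,0.012,-0.006],0,0]]}}

```text
t: 5.5
position: [0.5321, -0.0566, 0.1813]
tcp_rot: [[-0.395, 0.919, 0.0], [0.919, 0.395, -0.001], [-0.001, 0.0, -1.0]]
contact_force: [-4.4, -1.7, 3.1]
opening: 0.001
finger_force: 2.2
```

Contact at about 5 N, so the cover is moving. Continuing.

{"op": "play_rows", "data": {"deltas": [[[0,0.014,-0.004],0,0],[[0,0.014,-0.004],0,0],[[0,0.014,-0.003],0,0],[[0,0.014,-0.002],0,0],[[0,0.014,0],0,0]]}}

```text
t: 6.12
position: [0.5963, -0.0289, 0.1932]
tcp_rot: [[-0.395, 0.919, 0.0], [0.919, 0.395, 0.0], [-0.0, 0.0, -1.0]]
contact_force: [-2.3, -0.8, 6.9]
opening: 0.002
finger_force: 3.9
```

{"op": "play_rows", "data": {"deltas": [[[0,0.014,0],0,0],[[0,0.014,0],0,0],[[0,0.012,0],0,0],[[0,0.007,0],0,0],[[0,0.004,0],0,0]]}}

```text
t: 6.75
position: [0.6424, -0.009, 0.1928]
tcp_rot: [[-0.395, 0.919, -0.001], [0.919, 0.395, 0.0], [0.0, -0.0, -1.0]]
contact_force: [-1.6, -0.7, -0.6]
opening: 0.003
finger_force: 0.9
```

{"op": "play_rows", "data": {"deltas": [[[0,0.004,0],0,0],[[0,0.003,0],0,0],[[0,0,0],0,0]]}}

```text
t: 7.12
position: [0.649, -0.0064, 0.1933]
tcp_rot: [[-0.395, 0.919, 0.001], [0.919, 0.395, 0.0], [-0.0, 0.001, -1.0]]
contact_force: [-0.1, 0.4, -0.0]
opening: 0.0
finger_force: 0.0
```

{"op": "play_rows", "data": {"deltas": [[[0,0.003,0],0,0],[[0,0,0],0,0]]}}

```text
t: 7.38
position: [0.6516, -0.0052, 0.1932]
tcp_rot: [[-0.395, 0.919, 0.0], [0.919, 0.395, 0.0], [-0.0, 0.0, -1.0]]
contact_force: [0.0, -1.2, 0.1]
opening: 0.004
finger_force: 0.2
```

```bash
cat > cov.py <<'E'
from m import *
c=cams.read_camera('side');P=case(pts(c))
m=(c['range_z']>0)&(P[...,0]>.06)&(P[...,0]<.19)&(P[...,1]>-.005)&(P[...,1]<.155)&(P[...,2]>.085)&(P[...,2]<.2)&~((abs(P[...,1]-.075)<.03)&(P[...,2]>.19))
p=P[m];w=np.linalg.svd(p-p.mean(0),full_matrices=False)[2][2];print(len(p),p.min(0),p.max(0),w,'angle',np.arctan2(abs(w[0]),-np.sign(w[0])*-w[2]))
f=np.polyfit(p[:,2],p[:,0],1);print('x=',f,'theta',np.pi/2+np.arctan(f[0]))
E
python3 cov.py
```

```text
1684 [ 0.08654114 -0.00497634  0.08500026] [0.18981782 0.14902652 0.19996295] [-0.92909086 -0.06448813  0.36418603] angle 1.9443707733256912
x= [0.34548219 0.0612896 ] theta 1.903440712695743
```

Cover is at 1.90 rad, on its stop. I'll move above the opening and look with the wrist camera.

{"op": "play_rows", "data": {"deltas": [[[0,-0.03,0],0,0],[[0.01,-0.05,-0.01],0,0.055],[[0.01,-0.045,-0.01],0,0.055],[[0,0,0],0,0.055]]}}

```text
t: 7.92
position: [0.5272, -0.0365, 0.2144]
tcp_rot: [[-0.394, 0.919, 0.002], [0.919, 0.394, -0.0], [-0.001, 0.001, -1.0]]
contact_force: [0.5, -0.6, 0.5]
opening: 0.631
finger_force: 0.0
```

```bash
python3 - <<'E'
from m import *
w=cams.read_camera('wrist');P=pts(w);s=bot.state();h=hsv(w);Q=case(P);print('tcp',case(s['position']),s['opening'])
r=(w['range_z']>0)&((h[...,0]<8)|(h[...,0]>172))&(h[...,1]>120)&(abs(Q[...,0])<.08)&(Q[...,1]>-.05)&(Q[...,1]<.16)&(Q[...,2]<.06)
q=Q[r];print(len(q),q.min(0),q.max(0),np.percentile(q,[2,50,98],axis=0).round(3).tolist())
if len(q)>50: print(cv2.minAreaRect(q[:,:2].astype(np.float32)*1000), cv2.fitLine(q[:,:2].astype(np.float32),cv2.DIST_L2,0,.01,.01).ravel())
T=(P-s['position'])@s['tcp_rot'];m=(w['range_z']>0)&(abs(T[...,1])<.06)&(abs(T[...,0])<.02)&(T[...,2]<.03);print('tip z in tool',np.percentile(T[m][:,2],[99,99.9,100]))
cv2.imwrite('pics/w2.png',w['pixels'][:,:,::-1])
E
```

```text
tcp [-0.00227725  0.09561684  0.21409403] 0.6483633061706507
1351 [-0.00766412  0.01922088  0.00862102] [0.02161053 0.12300209 0.0372723 ] [[-0.005, 0.031, 0.025], [0.006, 0.08, 0.032], [0.019, 0.122, 0.036]]
((6.53377628326416, 71.09204864501953), (104.13917541503906, 26.00385284423828), 85.55596160888672) [0.06610893 0.9978124  0.0064002  0.07904068]
tip z in tool [-0.03375362 -0.02738016 -0.02510116]
```

View pics/w2.png

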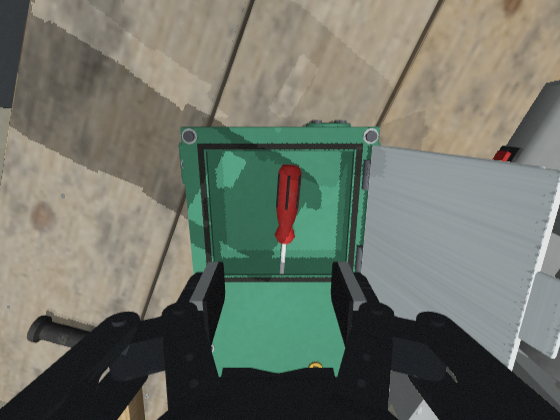

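The screwdriver handle runs from (289,167) to (285,240), about 4° off the case axis, with its end at case y = 0.123. The opening is clear and the cover is wide open. Aligning, then descending.

{"op": "play_rows", "data": {"deltas": [[[0.0045,0.0105,0],0.07,0.05],[[0,0,0.05],0,0.05],[[0,0,0.05],0,0.05],[[0,0,0.04],0,0.05],[[0,0,0],0,0.05]]}}

```text
t: 8.6
position: [0.5357, -0.0275, 0.0706]
tcp_rot: [[-0.33, 0.944, -0.005], [0.944, 0.33, 0.001], [0.002, -0.004, -1.0]]
contact_force: [0.8, -0.3, -0.1]
opening: 0.586
finger_force: 0.0
```

```bash
python3 - <<'E'
from m import *
s=bot.state();print('tcp',case(s['position']),s['opening'],s['contact_force'])
w=cams.read_camera('wrist');P=pts(w);h=hsv(w);Q=case(P)
T=(P-s['position'])@s['tcp_rot']
r=(w['range_z']>0)&((h[...,0]<8)|(h[...,0]>172))&(h[...,1]>120)&(abs(Q[...,0])<.08)&(Q[...,1]>-.05)&(Q[...,1]<.16)&(Q[...,2]<.06)
q=T[r];print(len(q),np.percentile(q,[1,50,99],axis=0).round(3).tolist());print(cv2.fitLine(q[:,:2].astype(np.float32),cv2.DIST_L2,0,.01,.01).ravel())
c=cams.read_camera('side');Ps=case(pts(c));m=(c['range_z']>0)&(np.abs(Ps[...,:2]-case(s['position'])[:2]).max(-1)<.045)&(Ps[...,2]>.045)
g=hsv(c)[...,1]<60;print('side lowest dark z',np.sort(Ps[m&g][:,2])[:6])
E
```

```text
tcp [0.00770351 0.10101241 0.07063201] 0.5858578828295063 [ 0.76756547 -0.25950261 -0.1414404 ]
3308 [[-0.071, -0.011, 0.035], [-0.017, 0.001, 0.039], [0.022, 0.014, 0.049]]
[ 1.0000000e+00  7.9403035e-05 -1.9252416e-02  8.1331364e-04]
side lowest dark z [0.05801735 0.05886545 0.05894193 0.05997364 0.06064929 0.06083814]
```

Aligned to within 1 mm. Descending in stages, watching force.

{"op": "play_rows", "data": {"deltas": [[[0,0,0.03],0,0.05],[[0,0,0.025],0,0.05],[[0,0,0],0,0.05]]}}

```text
t: 9.07
position: [0.537, -0.0279, 0.0187]
tcp_rot: [[-0.33, 0.944, 0.0], [0.944, 0.33, 0.0], [-0.0, 0.0, -1.0]]
contact_force: [0.6, 0.6, 0.9]
opening: 0.588
finger_force: 0.0
```

{"op": "play_rows", "data": {"deltas": [[[0,0,0.01],0,0.05],[[0,0,0.008],0,0.05],[[0,0,0.004],0,0.05],[[0,0,0],0,0.05]]}}

```text
t: 9.57
position: [0.5365, -0.028, -0.004]
tcp_rot: [[-0.33, 0.944, -0.0], [0.944, 0.33, 0.0], [0.0, -0.0, -1.0]]
contact_force: [0.5, 0.4, -0.2]
opening: 0.586
finger_force: 0.0
```

{"op": "play_rows", "data": {"deltas": [[[0,0,0.005],0,0.05],[[0,0,0.003],0,0.05],[[0,0,0],0,0.01],[[0,0,0],0,0],[[0,0,0],0,0]]}}

```text
t: 10.2
position: [0.5366, -0.0279, -0.0118]
tcp_rot: [[-0.33, 0.944, 0.0], [0.944, 0.33, -0.0], [-0.0, 0.0, -1.0]]
contact_force: [-0.5, 0.7, 1.4]
opening: 0.288
finger_force: 58.9
```

{"op": "play_rows", "data": {"deltas": [[[0,0,0],0,0],[[0,0,0],0,0],[[0,0,0],0,0]]}}

```text
t: 10.58
position: [0.5367, -0.0279, -0.0118]
tcp_rot: [[-0.33, 0.944, 0.0], [0.944, 0.33, -0.0], [-0.0, 0.0, -1.0]]
contact_force: [-0.4, 1.3, 4.1]
opening: 0.289
finger_force: 59.2
```

Gripped at 59 N. Lifting gently.

{"op": "play_rows", "data": {"deltas": [[[0,0,-0.008],0,0],[[0,0,-0.01],0,0],[[0,0,-0.01],0,0],[[0,0,-0.006],0,0],[[0,0,0],0,0]]}}

```text
t: 11.2
position: [0.5367, -0.028, 0.0225]
tcp_rot: [[-0.33, 0.944, 0.001], [0.944, 0.33, -0.0], [-0.0, 0.001, -1.0]]
contact_force: [0.6, 0.4, -2.6]
opening: 0.294
finger_force: 59.1
```

```bash
cat > look.py <<'E'
from m import *
import sys
s=bot.state();print('tcp',case(s['position']).round(4),s['opening'],s['contact_force'].round(1),s['wrist_torque'].round(2))
for n in('wrist','side'):
    w=cams.read_camera(n);P=pts(w);h=hsv(w);Q=case(P);t=case(s['position'])
    r=(w['range_z']>0)&((h[...,0]<8)|(h[...,0]>172))&(h[...,1]>110)&(abs(Q[...,0]-t[0])<.05)&(abs(Q[...,1]-t[1])<.16)&(Q[...,2]>.01)&(Q[...,2]<t[2]+.15)
    q=Q[r]
    if len(q)>20:
        f=cv2.fitLine(q.astype(np.float32),cv2.DIST_HUBER,0,.001,.001).ravel();print(n,len(q),np.percentile(q,[2,50,98],axis=0).round(3).tolist(),'slant deg',np.degrees(np.arcsin(f[2]*np.sign(f[1]))).round(1))
if len(sys.argv)>1:
    o=cv2.resize(w['pixels'][60:330,150:450,::-1],None,fx=2,fy=2);cv2.imwrite(sys.argv[1],o)
E
python3 look.py
```

```text
tcp [0.0084 0.1002 0.0225] 0.2941775881973326 [ 0.6  0.4 -2.6] [ 0.12 -0.04  0.03]
wrist 5590 [[-0.005, 0.062, 0.054], [0.008, 0.102, 0.067], [0.019, 0.123, 0.07]] slant deg -2.5
side 102 [[-0.008, 0.028, 0.055], [-0.003, 0.058, 0.065], [0.005, 0.088, 0.071]] slant deg 3.1
```

{"op": "play_rows", "data": {"deltas": [[[0,0,-0.006],0,0],[[0,0,-0.006],0,0],[[0,0,-0.006],0,0],[[0,0,0],0,0]]}}

```text
t: 11.8
position: [0.5364, -0.0277, 0.0405]
tcp_rot: [[-0.329, 0.944, -0.0], [0.944, 0.329, 0.0], [0.0, 0.0, -1.0]]
contact_force: [0.5, 1.6, -4.2]
opening: 0.286
finger_force: 59.3
```

{"op": "play_rows", "data": {"deltas": [[[0,0,-0.006],0,0],[[0,0,-0.006],0,0],[[0,0,-0.006],0,0],[[0,0,0],0,0]]}}

```text
t: 12.3
position: [0.5365, -0.0277, 0.0586]
tcp_rot: [[-0.33, 0.944, 0.0], [0.944, 0.33, 0.0], [0.0, 0.0, -1.0]]
contact_force: [-0.8, 2.9, -3.8]
opening: 0.288
finger_force: 59.4
```

```bash
python3 look.py
```

```text
tcp [0.0084 0.1006 0.0586] 0.2882380298926496 [-0.8  2.9 -3.8] [ 0.75  0.28 -0.01]
wrist 5551 [[-0.006, 0.041, 0.074], [0.007, 0.104, 0.1], [0.019, 0.125, 0.109]] slant deg 20.2
side 127 [[-0.008, 0.032, 0.073], [-0.002, 0.061, 0.087], [0.008, 0.091, 0.101]] slant deg 23.6
```

It pivots as wanted: about 21° slant at 4 N. Now drawing it out along the slant.

{"op": "play_rows", "data": {"deltas": [[[0.01,0,-0.006],0,0],[[0.012,0,-0.006],0,0],[[0.012,0,-0.006],0,0],[[0.012,0,-0.006],0,0],[[0,0,0],0,0]]}}

```text
t: 13.02
position: [0.5213, 0.0166, 0.0827]
tcp_rot: [[-0.331, 0.944, 0.001], [0.944, 0.331, 0.0], [0.0, 0.001, -1.0]]
contact_force: [-0.6, 2.0, -2.6]
opening: 0.289
finger_force: 59.5
```

{"op": "play_rows", "data": {"deltas": [[[0.012,0,-0.006],0,0],[[0.012,0,-0.006],0,0],[[0.012,0,-0.006],0,0],[[0.012,0,-0.006],0,0],[[0,0,0],0,0]]}}

```text
t: 13.65
position: [0.5058, 0.0616, 0.1069]
tcp_rot: [[-0.331, 0.944, 0.002], [0.944, 0.331, -0.0], [-0.001, 0.002, -1.0]]
contact_force: [-0.2, 0.0, -1.5]
opening: 0.29
finger_force: 59.5
```

```bash
python3 look.py
```

```text
tcp [0.0154 0.1947 0.1069] 0.2895705580965013 [-0.2  0.  -1.5] [ 0.02  0.06 -0.04]
wrist 5509 [[0.001, 0.134, 0.12], [0.014, 0.199, 0.148], [0.026, 0.219, 0.157]] slant deg 19.6
side 107 [[-0.0, 0.126, 0.12], [0.004, 0.156, 0.133], [0.012, 0.18, 0.148]] slant deg 24.8
```

{"op": "play_rows", "data": {"deltas": [[[0.012,0,-0.006],0,0],[[0.012,0,-0.006],0,0],[[0.012,0,-0.008],0,0],[[0.005,0,-0.02],0,0],[[0,0,-0.03],0,0]]}}

```text
t: 14.38
position: [0.4912, 0.1004, 0.1767]
tcp_rot: [[-0.331, 0.944, -0.001], [0.944, 0.331, -0.0], [0.0, -0.001, -1.0]]
contact_force: [0.8, -0.4, -0.6]
opening: 0.293
finger_force: 59.5
```

{"op": "play_rows", "data": {"deltas": [[[0,0,-0.04],0,0],[[0,0,-0.04],0,0],[[0,0,-0.04],0,0],[[0,0,-0.03],0,0],[[0,0,-0.015],0,0]]}}

```text
t: 15.0
position: [0.492, 0.1, 0.3429]
tcp_rot: [[-0.33, 0.944, 0.002], [0.944, 0.33, 0.0], [-0.0, 0.002, -1.0]]
contact_force: [0.0, 0.1, -1.8]
opening: 0.288
finger_force: 59.5
```

{"op": "play_rows", "data": {"deltas": [[[0,0,-0.005],0,0],[[0,0,0],0,0],[[0,0,0],0,0],[[0,0,0],0,0]]}}

```text
t: 15.5
position: [0.4918, 0.0995, 0.3454]
tcp_rot: [[-0.33, 0.944, -0.001], [0.944, 0.33, -0.0], [0.0, -0.001, -1.0]]
contact_force: [0.5, -0.8, -0.6]
opening: 0.293
finger_force: 59.5
```

```bash
python3 look.py pics/final.png; python3 cov.py
```

```text
tcp [0.0174 0.235  0.3454] 0.29321785882500734 [ 0.5 -0.8 -0.6] [-0.03  0.03  0.09]
wrist 5486 [[0.004, 0.175, 0.359], [0.016, 0.239, 0.387], [0.028, 0.259, 0.396]] slant deg 19.6
side 195 [[0.001, 0.167, 0.354], [0.007, 0.198, 0.371], [0.028, 0.228, 0.405]] slant deg 27.1
1664 [ 0.08632534 -0.00498936  0.08501103] [0.18970829 0.14931769 0.19989641] [-0.92966713 -0.0612576   0.36327199] angle 1.9433074705436093
x= [0.34564398 0.06106054] theta 1.9035852476717992
```

View pics/final.png

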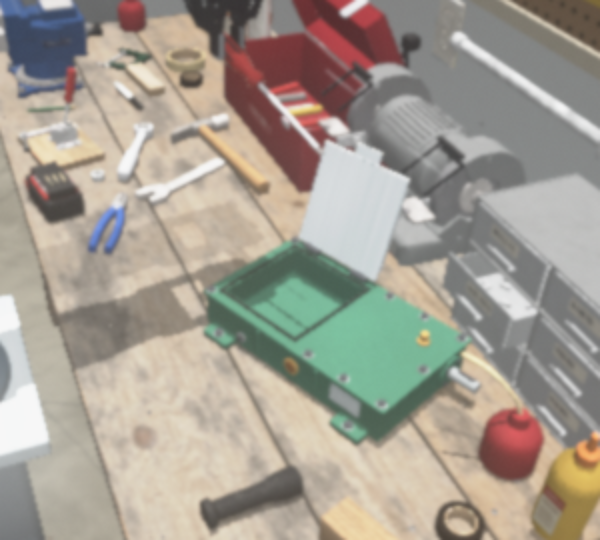

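The case is empty at (295,295), the cover stands open at (352,205) and reads 1.90 rad, and the bench items are undisturbed. The screwdriver is held with its tip at about z = 0.30, clear of everything.

```bash
python3 -c "
from plant import bot
print(bot.job_done())"
```

```text
the job is handed in; nothing more can be done
None
```

Job handed in at about 15.5 s: the cover is open on its stop (1.90 rad), and the screwdriver came out handle first and is held still, its tip about 0.24 m above the case, with the bench items left alone; my first cover push missed because the real fingertips sit about 30 mm behind the reported TCP rather than 14 mm ahead of it (`bot.tip_extent`), so I worked from the camera-measured offset.

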